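# Engraver's bench: draw the flush bolt and open the passive leaf

## Task

On the engraver's bench stand two small double-door cupboards, one green and one dark brown. The plain leaf of the green one is already open; pull the brass-knobbed flush bolt of its other leaf right up out of the sill, then swing that leaf open to a right angle and leave it standing there or wider, with the bolt still up. Leave the brown cupboard's bolt down.

Things in the scene. Friction and masses are not known exactly. Their poses are not given: they have to be found in the camera images.
- green_knob (a point): Centre of the brass bolt knob of the green cupboard: upright cylinder, 22 mm across, 36 mm tall, 232 mm above the bench when down, standing 14 to 50 mm above the cupboard's flat top (200 mm), pinchable from above in any direction. Turns with the leaf: x out of the leaf's front (away from the robot), y towards its hinge, z up. The hinge axis lies 90 mm along +y and 16.5 mm along -x from here.
- green_bolt (a joint): Lift of the green cupboard's bolt in m: 0 to 0.003 at the start (tip of the 10 mm rod 14 to 16 mm deep in the sill, blocking the leaf), 0.035 at its upper stop; the leaf is free from about 0.020. It slides straight up in front of the leaf against about 4 N and stays where it is left.
- green_leaf (a joint): Opening in rad of the green cupboard's bolted leaf (107 mm wide, hinged at the robot's left side): 0 shut, 1.57 square, stop 1.9. Seen from above it swings anticlockwise, away from the robot; light (about 1 N at the knob), stays where left, may be swung by the bolt's knob. Cupboard 220 mm wide, 150 deep, front away from the robot within 17 degrees; its other leaf already stands open.
- brown_bolt (a joint): Lift in m of the brown cupboard's bolt, 0 when down; leave it down. This cupboard has the same build and size and the same brass knob, but is dark brown wood; the two cupboards stand side by side and change places from start to start.

How it is judged:
By the outcome, as a careful person would: the job done as asked, in the order asked, and still so for the second after the job is handed in, with the robot touching nothing.
It also fails if it takes over 42 s, if anything falls off the work surface, if the arm or the gripper's body presses on something with over 40 N, if the wrist force passes 120 N, or if a joint passes its speed limit or range.

## Robot

A 6-joint arm with a two-finger parallel gripper is mounted at the origin on the work surface. World frame = base frame: x ahead of the robot, y to its left, z up, the work surface at z = 0. Lengths are in mm, angles in rad, forces in N, time in s.
With the tool pointing down it reaches from about 375 to 925 mm from the base axis. Payload 5.7 kg.
Tool frame: the origin (TCP) lies at the very end of the fingers, on their centre line; the grasp point (between the pads) lies 19 mm behind it; z points along the fingers, x is the direction in which the jaws open and shut, and the axes are right-handed (so a half turn about z gives the same grasp; the last joint's range is limited). The gripper opens to 85 mm and grips with 20 to 120 N. Pads are 22 mm wide; open, the fingers measure 114 mm over their backs; the gripper's body (76 mm by 85 mm) begins 54 mm behind the grasp point. The pads swing forward as they close: fully open they stand 13 mm farther back than shut.
Start: joints at [1.056, 0.359, 1.51, -0, 1.272, -0.115], TCP at [233.53, 552.654, 231.267] pointing down, gripper open.
Joint ranges: [-2.97, 2.97], [-1.01, 2.36], [0.21, 2.38], [-0.96, 4.11], [0.2, 2.71], [-2.98, 2.98]. Speed limits (rad/s): [2.39, 2.39, 3.14, 3.14, 3.14, 3.14].

## Interface

Orientations are given as a 3x3 rotation matrix whose columns are the frame's x, y, z axes.
In Python, from station import bot, cams gives the robot as it stands.
- The arm moves only by the tool servo_tool, never from a script. Its argument "series" is a list of rows, each a list of 3 entries, a list of its own where there are three numbers: the finger opening in cm, from 0 to 8.54, then the shift along the tool's x, y, z in cm, then the turn, a rotation vector about the tool's x, y, z in degrees. A call has 1 to 20 rows; each row shifts and turns the commanded pose from where the row before left it, along the tool's axes as they then stand; what a row does not reach is not made up. A row lasts 1/10 s, in which the tool goes at most 50 mm and 8.59 degrees, less where a joint would pass 70% of its speed; a pose out of reach is approached as far as the arm can. A call is refused whole if a number of a shift passes 5 or a number of a turn 8.59, either way. A call with a gripper value outside its range is refused whole. The fingers move at their own pace and stop on an object; the grip force is fixed at half the most. Time passes only in rows, so rows that do not move let the fingers close. It gives the time, the measured TCP pose, the force and the opening at its end, in the units of the state.
- bot.sense(): the state, without advancing time (a new reading comes with each control period).
- cams.get_image(name): name is "side" or "top" or "wrist"; returns a dict with "img" (420x560x3 uint8, blue, green, red), "fov_y" (degrees; the focal length in pixels is half the picture's height over the tangent of half this angle, whatever the lens; pixels are square), "cx", "cy" (the principal point, pixels), "position" and "orientation" of the camera in the world. Camera axes: x right, y up, looking along -z (the intrinsics and any distortion apply to the point x, -y, -z); pixel columns grow to the right and rows downward; lengths in mm; the calibration is good to about 2 mm. A picture is of the moment at which its call begins. There is no depth.
- bot.finish_job(): hands the job in, once; it reports no verdict.
The state is a dict: "clock": time; "joints": joint angles; "joint_vel": joint speeds; "effort": joint torques, N m; "ee_pos": TCP position; "tcp_rot": TCP orientation; "contact_force": force on the tool from outside, world axes, zero at the start; "torque": the same for the moment, N m; "opening": finger opening in mm.
Only numpy, scipy, OpenCV 4.12 (cv2) and the standard library are available. Lean on these libraries where they do the work, as an engineer would, in place of code of your own. Each camera call takes 0.05 s, during which the arm holds its last target.

## Working session

There is one attempt and no reset: what is moved stays moved. The work goes in short steps, Python scripts to look and compute and a tool call to move; the robot and the scene stay as the last step left them, time stands still between calls to the robot, and variables do not carry over. Pictures are saved under pics/ and viewed, and the job is handed in when it is done.

Besides the shell and the picture viewer there is one more tool, called after "Request:" as name(argument=value, ...) on one line, values as JSON. servo_tool: Moves the arm, as the interface text tells. Its arguments: {"type":"object","properties":{"series":{"type":"array","items":{"type":"array"}}},"required":["series"]}

```bash
mkdir -p pics; ls; python3 - <<'E'
from station import bot,cams
import cv2
for n in("top","side","wrist"):
    d=cams.get_image(n); cv2.imwrite(f"pics/{n}0.png",d["img"]); print(n,{k:v for k,v in d.items() if k!="img"})
s=bot.sense();print(s)
E
```

```text
pics
top {'fov_y': 55.9358580182957, 'cx': 283.62637449071724, 'cy': 209.4228744945567, 'position': array([328.9845662 ,  73.51191191, 952.14858485]), 'orientation': array([[ 0.09851371,  0.974861  , -0.19985263],
       [-0.99511788,  0.09770641, -0.01392319],
       [ 0.00595371,  0.20024855,  0.97972704]])}
side {'fov_y': 43.004349128180955, 'cx': 280.91827211296663, 'cy': 215.1307318581356, 'position': array([ 678.00917461, -518.26484542,  904.61389572]), 'orientation': array([[ 0.96486149, -0.19804175,  0.17268983],
       [ 0.26262421,  0.7478955 , -0.60965633],
       [-0.00841654,  0.63358645,  0.77362612]])}
wrist {'fov_y': 63.5596568058439, 'cx': 279.0713631967668, 'cy': 211.41243252329804, 'position': array([164.51737157, 581.91669482, 372.68697417]), 'orientation': array([[ 0.38944023, -0.87953689, -0.27340659],
       [ 0.92104899,  0.37116026,  0.11793567],
       [-0.00225111, -0.29774976,  0.9546413 ]])}
{'clock': 0.15, 'joints': array([ 1.05586920e+00,  3.59370310e-01,  1.51120797e+00,  1.47461741e-05,
        1.27252763e+00, -1.15096654e-01]), 'joint_vel': array([ 0.00024925, -0.00270723, -0.00247185,  0.00052238, -0.00063553,
       -0.00031567]), 'effort': array([-4.98460704e-04, -5.28029072e+01, -2.78930032e+01, -3.39662738e-04,
        8.37926025e-03, -2.12240508e-05]), 'ee_pos': array([233.28591043, 552.19580675, 230.61920267]), 'tcp_rot': array([[ 3.89265623e-01,  9.21125236e-01, -7.57498758e-04],
       [ 9.21124324e-01, -3.89266315e-01, -1.31008162e-03],
       [-1.50161799e-03, -1.87780794e-04, -9.99998855e-01]]), 'contact_force': array([-0.42681045,  0.27196399, -0.1738899 ]), 'torque': array([-0.03030982,  0.00191469, -0.01952736]), 'opening': 85.21251407591824}
```

View pics/top0.png

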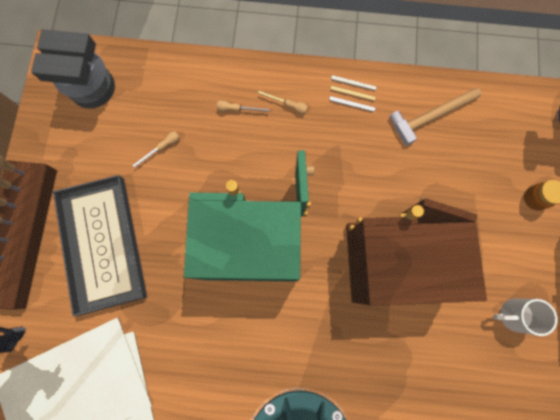

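View pics/side0.png

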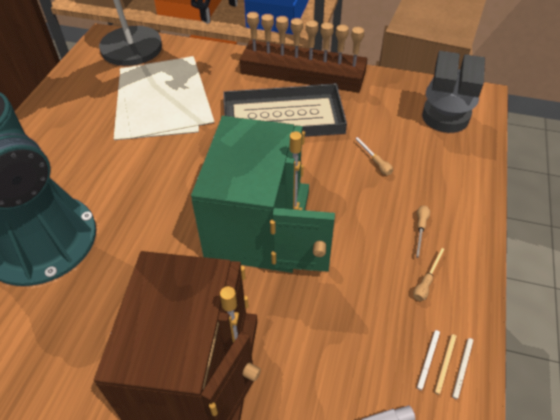

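View pics/wrist0.png

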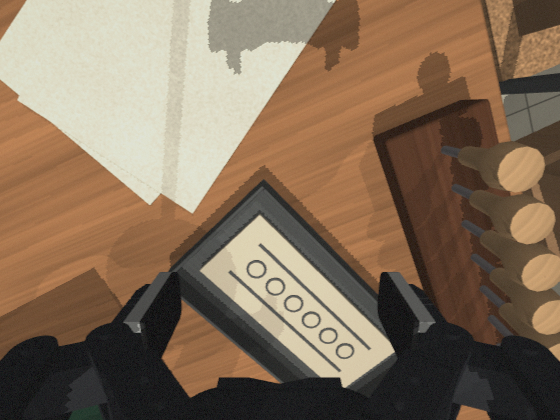

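The top view shows the green cupboard's knob at about (232,187), with its hinge towards the left. Side view has the same knob at (296,143). The brown knob is at (417,212) in the top view. I'll zoom in and triangulate.

```bash
cat > h.py <<'E'
import numpy as np,cv2
def ray(d,u,v):
    f=d["img"].shape[0]/2/np.tan(np.radians(d["fov_y"]/2))
    r=d["orientation"]@np.array([(u-d["cx"])/f,-(v-d["cy"])/f,-1.0]);return d["position"],r/np.linalg.norm(r)
def atz(d,u,v,z):
    p,r=ray(d,u,v);return p+r*(z-p[2])/r[2]
def proj(d,P):
    f=d["img"].shape[0]/2/np.tan(np.radians(d["fov_y"]/2))
    c=d["orientation"].T@(np.array(P)-d["position"]);return d["cx"]+f*c[0]/-c[2],d["cy"]+f*c[1]/c[2]
def tri(rs):
    A=0;b=0
    for p,r in rs:
        M=np.eye(3)-np.outer(r,r);A=A+M;b=b+M@p
    return np.linalg.solve(A,b)
E
python3 - <<'E'
import cv2,numpy as np
a=cv2.imread("pics/top0.png")[140:290,170:320];b=cv2.imread("pics/side0.png")[110:280,190:345]
cv2.imwrite("pics/z1.png",np.hstack([cv2.resize(a,(400,400),interpolation=2),cv2.resize(b,(365,400),interpolation=2)]))
for n,(x0,x1,y0,y1) in {"top0":(215,250,170,205),"side0":(280,315,120,165)}.items():
    i=cv2.imread(f"pics/{n}.png");h=cv2.cvtColor(i,cv2.COLOR_BGR2HSV)
    m=cv2.inRange(h,(12,150,120),(28,255,255))[y0:y1,x0:x1]
    n_,l,s,c=cv2.connectedComponentsWithStats(m)
    for k in range(1,n_):
        if s[k,4]>15: print(n,s[k]+[x0,y0,0,0,0],c[k]+[x0,y0])
E
```

```text
top0 [215 170  35  29 785] [232.76050955 180.88917197]
side0 [291 132  24  33 567] [304.08465608 147.47442681]
```

View pics/z1.png

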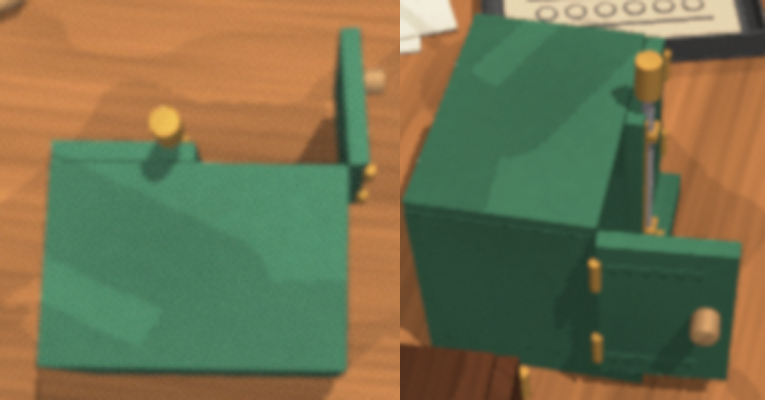

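```bash
python3 - <<'E'
from station import cams
from h import *
t=cams.get_image("top");s=cams.get_image("side")
P=tri([ray(t,231.5,186.0),ray(s,295.6,136.2)]);print("top disc",P, atz(t,231.5,186,250.),atz(s,295.6,136.2,250.),atz(s,295.5,143.1,232.))
c=[atz(t,170+u/2.667,140+v/2.667,200.) for u,v in[(38,367),(345,372),(348,165),(50,160)]]
for k in c: print(k.round(1))
for i in range(4):
    d=c[(i+1)%4]-c[i];print(np.linalg.norm(d),np.degrees(np.arctan2(d[1],d[0])))
E
```

```text
top disc [507.7786743  183.74027522 247.78678971] [506.2917272  182.87305381 250.        ] [509.12956648 182.15999338 250.        ] [508.88160961 183.33609861 232.        ]
[334.2 256.5 200. ]
[352.   41.7 200. ]
[500.7  53.  200. ]
[482.6 269.9 200. ]
215.5807333752234 -85.25631883507253
149.0664966113189 4.354160528965834
217.69963879353602 94.74537368764689
149.0607204137027 -174.8313854024363
```

Triangulation gives the knob at about (507.5, 183, ~249 top) and a cupboard yaw of about 4.7°. The corner sizes come out near 218×149, matching the 220×150 given. The computed hinge (484,271) also agrees with the measured front-left corner. Next I rise, turn the jaws to cupboard x, and go above the knob.

Request:
servo_tool(series=[[8.5, [0, 0, -3.5], [0, 0, 7.8]], [8.5, [0, 0, -3.5], [0, 0, 7.8]], [8.5, [0, 0, 0], [0, 0, 7.8]], [8.5, [0, 0, 0], [0, 0, 7.8]], [8.5, [0, 0, 0], [0, 0, 7.8]], [8.5, [0, 0, 0], [0, 0, 7.8]], [8.5, [0, 0, 0], [0, 0, 7.8]], [8.5, [0, 0, 0], [0, 0, 7.8]], [8.5, [2.0, 3.25, 0], [0, 0, 0]], [8.5, [2.0, 3.25, 0], [0, 0, 0]], [8.5, [2.0, 3.25, 0], [0, 0, 0]], [8.5, [2.0, 3.25, 0], [0, 0, 0]], [8.5, [2.0, 3.25, 0], [0, 0, 0]], [8.5, [2.0, 3.25, 0], [0, 0, 0]], [8.5, [2.0, 3.25, 0], [0, 0, 0]], [8.5, [2.0, 3.25, 0], [0, 0, 0]], [8.5, [2.0, 3.25, 0], [0, 0, 0]], [8.5, [2.0, 3.25, 0], [0, 0, 0]], [8.5, [2.0, 3.25, 0], [0, 0, 0]], [8.5, [2.0, 3.25, 0], [0, 0, 0]]])

```text
clock: 2.25
ee_pos: [505.3, 182.2, 301.3]
tcp_rot: [[0.997, 0.082, -0.0], [0.082, -0.997, 0.0], [-0.0, -0.0, -1.0]]
contact_force: [0.2, 0.7, 1.0]
opening: 85.4
```

Request:
servo_tool(series=[[8.5, [0, 0, 0], [0, 0, 0]], [8.5, [0, 0, 0], [0, 0, 0]]])

```text
clock: 2.45
ee_pos: [504.8, 183.0, 301.0]
tcp_rot: [[0.997, 0.08, -0.001], [0.08, -0.997, 0.0], [-0.001, -0.0, -1.0]]
contact_force: [-0.1, 0.2, 0.0]
opening: 85.0
```

```bash
python3 - <<'E'
from station import cams,bot
from h import *
d=cams.get_image("wrist");cv2.imwrite("pics/w1.png",d["img"]);s=bot.sense();print(s["clock"],s["ee_pos"],s["tcp_rot"].round(3),s["contact_force"])
for z in(250,232,214):print(z,proj(d,[507.5,183,z]))
E
```

```text
2.5 [504.25092729 183.69330622 301.08440673] [[ 0.997  0.081 -0.001]
 [ 0.081 -0.997  0.   ]
 [-0.001 -0.    -1.   ]] [-0.11287645 -0.38518761 -0.07827023]
250 (np.float64(281.6319751965989), np.float64(236.03589811765667))
232 (np.float64(281.4538340207635), np.float64(226.04283790332786))
214 (np.float64(281.30104626462054), np.float64(217.47201063675502))
```

View pics/w1.png

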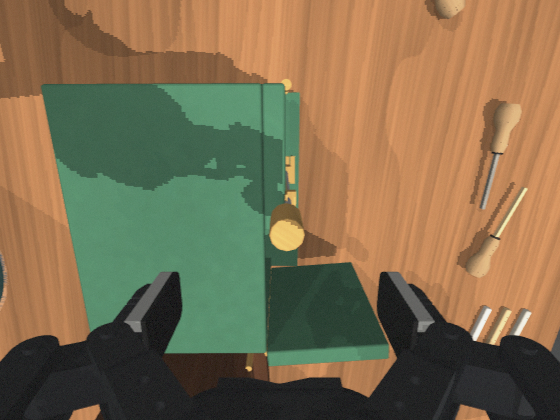

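The knob's top disc is at about (287,236) in the wrist view, against a prediction of (281.6,236), so it sits slightly farther in x. The jaws straddle it.

```bash
python3 - <<'E'
from station import cams,bot
from h import *
d=cams.get_image("wrist");print(atz(d,287,236,250.))
t=cams.get_image("top");s=cams.get_image("side")
print(tri([ray(d,287,236),ray(t,231.5,186.0),ray(s,295.6,136.2)]))
for dd,n in((cams.get_image("wrist"),"w"),):
  # hinge-line edge in wrist: front edge of box top
  a=atz(dd,262,84,200.);b=atz(dd,267,352,200.);print(a,b,np.degrees(np.arctan2((a-b)[1],(a-b)[0])))
E
```

```text
[510.2048409  184.00200787 250.        ]
[508.6399019  183.45298453 248.13896579]
[486.09610726 273.08948211 200.        ] [505.17396099  56.76424801 200.        ] 95.03991046258669
```

Request:
servo_tool(series=[[8.5, [0.45, 0, 0], [0, 0, 0]], [8.5, [0, 0, 2.0], [0, 0, 0]], [8.5, [0, 0, 2.0], [0, 0, 0]], [8.5, [0, 0, 2.0], [0, 0, 0]], [8.5, [0, 0, 2.1], [0, 0, 0]], [8.5, [0, 0, 0], [0, 0, 0]], [5, [0, 0, 0], [0, 0, 0]], [3, [0, 0, 0], [0, 0, 0]], [3, [0, 0, 0], [0, 0, 0]], [3, [0, 0, 0], [0, 0, 0]], [3, [0, 0, 0], [0, 0, 0]], [3, [0, 0, 0], [0, 0, 0]]])

```text
clock: 3.9
ee_pos: [509.2, 184.0, 220.6]
tcp_rot: [[0.997, 0.082, 0.0], [0.082, -0.997, 0.0], [0.0, 0.0, -1.0]]
contact_force: [0.3, 0.2, 0.1]
opening: 30.2
```

```bash
python3 - <<'E'
from station import cams,bot
from h import *
d=cams.get_image("wrist");cv2.imwrite("pics/w2.png",d["img"]);s=bot.sense();print(s["clock"],s["ee_pos"],s["contact_force"],s["opening"])
E
```

```text
3.95 [509.14985859 183.94395811 220.45803992] [-0.11282685 -0.22804002 -0.125633  ] 29.996764794297547
```

View pics/w2.png

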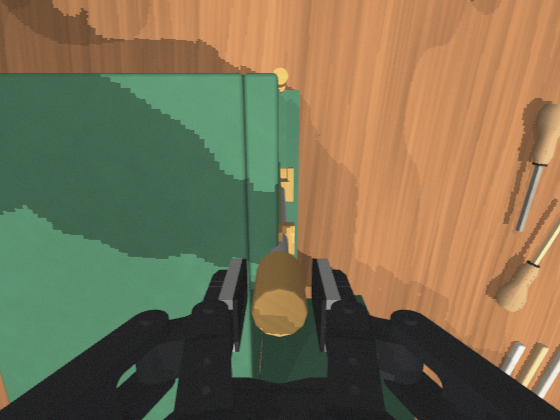

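The knob (about (279,310)) sits centred between the pads, with an even gap of about 4 mm each side. Next I close on it and watch the force.

Request:
servo_tool(series=[[1.5, [0, 0, 0], [0, 0, 0]], [1.5, [0, 0, 0], [0, 0, 0]], [1.5, [0, 0, 0], [0, 0, 0]], [1.5, [0, 0, 0], [0, 0, 0]], [1.5, [0, 0, 0], [0, 0, 0]]])

```text
clock: 4.45
ee_pos: [509.2, 183.9, 220.4]
tcp_rot: [[0.997, 0.082, 0.0], [0.082, -0.997, -0.0], [0.0, 0.0, -1.0]]
contact_force: [-0.7, -0.9, 1.7]
opening: 20.8
```

Request:
servo_tool(series=[[1.5, [0, 0, -0.4], [0, 0, 0]], [1.5, [0, 0, -0.4], [0, 0, 0]], [1.5, [0, 0, -0.4], [0, 0, 0]], [1.5, [0, 0, -0.4], [0, 0, 0]], [1.5, [0, 0, -0.4], [0, 0, 0]], [1.5, [0, 0, -0.4], [0, 0, 0]], [1.5, [0, 0, -0.4], [0, 0, 0]]])

```text
clock: 5.15
ee_pos: [509.1, 184.0, 248.6]
tcp_rot: [[0.997, 0.082, 0.0], [0.082, -0.997, -0.0], [0.0, 0.0, -1.0]]
contact_force: [2.5, -0.1, -3.9]
opening: 20.6
```

Request:
servo_tool(series=[[1.5, [0, 0, -0.2], [0, 0, 0]], [1.5, [0, 0, -0.15], [0, 0, 0]], [1.5, [0, 0, 0], [0, 0, 0]], [1.5, [0, 0, 0], [0, 0, 0]]])

```text
clock: 5.55
ee_pos: [509.2, 184.0, 252.2]
tcp_rot: [[0.997, 0.082, 0.0], [0.082, -0.997, -0.0], [0.0, 0.0, -1.0]]
contact_force: [0.9, -0.2, 1.1]
opening: 20.2
```

```bash
python3 - <<'E'
from station import cams,bot
from h import *
s=bot.sense();print(s["clock"],s["ee_pos"],s["contact_force"],s["opening"])
d=cams.get_image("wrist");e=cams.get_image("side");cv2.imwrite("pics/w3.png",np.hstack([cv2.resize(d["img"],(400,300)),cv2.resize(e["img"][60:260,180:420],(360,300),interpolation=2)]))
E
```

```text
5.55 [509.21262995 183.97282405 252.16956611] [ 0.92051448 -0.21927647  1.11209453] 20.244054605972792
```

View pics/w3.png

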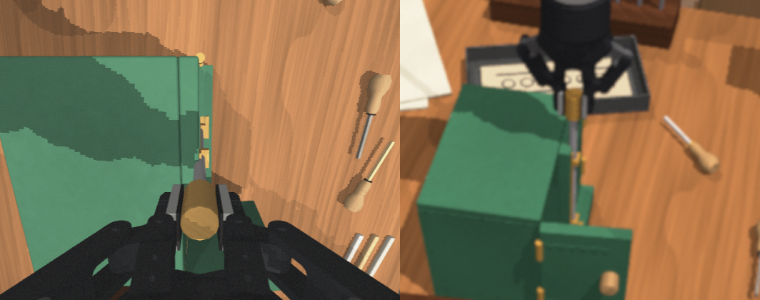

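The bolt rose 31.7 mm with about 4 N resistance, and the knob has not slipped in the pads. Now I loosen to a cage, so a hinge error can't load the arm, and swing about the hinge with the tool turning along.

Request:
servo_tool(series=[[2.6, [0, 0, 0], [0, 0, 0]], [2.6, [0, 0, 0], [0, 0, 0]], [2.6, [0, 0, 0], [0, 0, 0]], [2.6, [0.62, -0.14, 0], [0, 0, -4]], [2.6, [0.62, -0.14, 0], [0, 0, -4]], [2.6, [0.62, -0.14, 0], [0, 0, -4]], [2.6, [0.62, -0.14, 0], [0, 0, -4]], [2.6, [0.62, -0.14, 0], [0, 0, -4]], [2.6, [0.62, -0.14, 0], [0, 0, -4]]])

```text
clock: 6.55
ee_pos: [542.5, 201.2, 251.6]
tcp_rot: [[0.876, 0.483, -0.001], [0.483, -0.876, -0.001], [-0.001, 0.0, -1.0]]
contact_force: [-0.6, -0.9, 0.3]
opening: 25.9
```

```bash
python3 - <<'E'
from station import cams,bot
from h import *
s=bot.sense();print(s["clock"],s["ee_pos"],s["contact_force"],s["opening"])
d=cams.get_image("wrist");e=cams.get_image("side");cv2.imwrite("pics/w4.png",np.hstack([cv2.resize(d["img"],(400,300)),cv2.resize(e["img"][60:260,180:420],(360,300),interpolation=2)]))
E
```

```text
6.55 [542.46254427 201.16442455 251.60171541] [-0.57144765 -0.86545158  0.27111349] 25.862076367093657
```

View pics/w4.png

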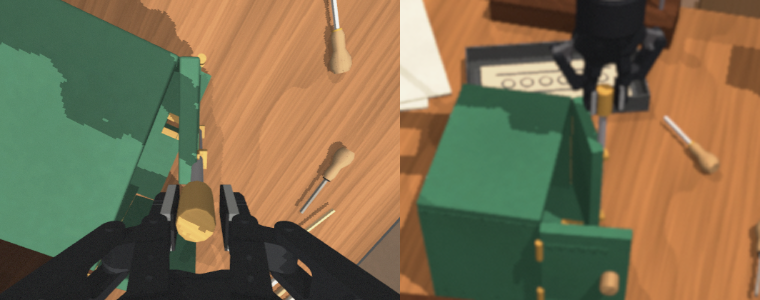

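The leaf swings freely, the knob stays caged and up, and the force is about 1 N. Continuing to about 100°.

Request:
servo_tool(series=[[2.6, [0.62, -0.14, 0], [0, 0, -4]], [2.6, [0.62, -0.14, 0], [0, 0, -4]], [2.6, [0.62, -0.14, 0], [0, 0, -4]], [2.6, [0.62, -0.14, 0], [0, 0, -4]], [2.6, [0.62, -0.14, 0], [0, 0, -4]], [2.6, [0.62, -0.14, 0], [0, 0, -4]], [2.6, [0.62, -0.14, 0], [0, 0, -4]], [2.6, [0.62, -0.14, 0], [0, 0, -4]], [2.6, [0.62, -0.14, 0], [0, 0, -4]], [2.6, [0.62, -0.14, 0], [0, 0, -4]]])

```text
clock: 7.65
ee_pos: [574.2, 254.6, 251.6]
tcp_rot: [[0.363, 0.932, -0.0], [0.932, -0.363, -0.001], [-0.001, -0.0, -1.0]]
contact_force: [0.2, -0.6, 0.1]
opening: 26.0
```

Request:
servo_tool(series=[[2.6, [0.62, -0.14, 0], [0, 0, -4]], [2.6, [0.62, -0.14, 0], [0, 0, -4]], [2.6, [0.62, -0.14, 0], [0, 0, -4]], [2.6, [0.62, -0.14, 0], [0, 0, -4]], [2.6, [0.62, -0.14, 0], [0, 0, -4]], [2.6, [0.62, -0.14, 0], [0, 0, -4]], [2.6, [0.62, -0.14, 0], [0, 0, -4]], [2.6, [0.62, -0.14, 0], [0, 0, -4]], [2.6, [0.62, -0.14, 0], [0, 0, -4]], [2.6, [0, 0, 0], [0, 0, 0]], [2.6, [0, 0, 0], [0, 0, 0]]])

```text
clock: 8.75
ee_pos: [566.9, 310.7, 251.7]
tcp_rot: [[-0.251, 0.968, -0.0], [0.968, 0.251, -0.0], [-0.0, -0.001, -1.0]]
contact_force: [-0.5, -1.6, -0.3]
opening: 26.3
```

```bash
python3 - <<'E'
from station import cams,bot
from h import *
s=bot.sense();print(s["clock"],s["ee_pos"],s["contact_force"],s["opening"],s["joints"])
d=cams.get_image("wrist");e=cams.get_image("side");cv2.imwrite("pics/w5.png",np.hstack([cv2.resize(d["img"],(400,300)),cv2.resize(e["img"][60:260,180:420],(360,300),interpolation=2)]))
E
```

```text
8.75 [566.85811292 310.69593614 251.68478331] [-0.53364361 -1.60325834 -0.27253105] 26.31933624326187 [ 3.94633914e-01  4.09851728e-01  1.37714523e+00 -6.88309413e-05
  1.35513827e+00 -1.42998026e+00]
```

View pics/w5.png

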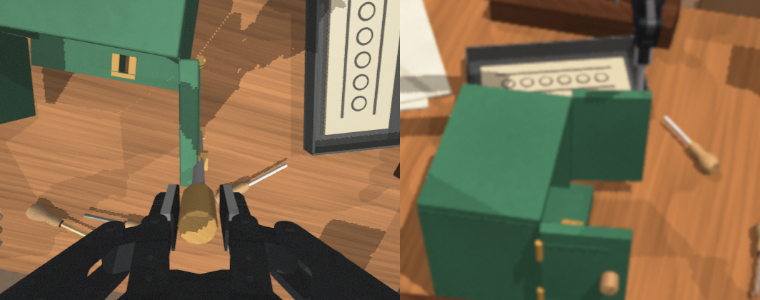

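The leaf stands past square, roughly 99°. Now I release and rise straight up.

Request:
servo_tool(series=[[5, [0, 0, 0], [0, 0, 0]], [6, [0, 0, 0], [0, 0, 0]], [6, [0, 0, 0], [0, 0, 0]], [6, [0, 0, 0], [0, 0, 0]], [6, [0, 0, 0], [0, 0, 0]], [6, [0, 0, -1], [0, 0, 0]], [6, [0, 0, -2], [0, 0, 0]], [6, [0, 0, -3], [0, 0, 0]], [6, [0, 0, -3], [0, 0, 0]], [6, [0, 0, -3], [0, 0, 0]], [6, [0, 0, 0], [0, 0, 0]], [6, [0, 0, 0], [0, 0, 0]]])

```text
clock: 10.05
ee_pos: [567.6, 311.0, 373.2]
tcp_rot: [[-0.254, 0.967, 0.002], [0.967, 0.254, 0.001], [0.0, 0.002, -1.0]]
contact_force: [0.4, -0.2, 0.3]
opening: 59.9
```

```bash
python3 - <<'E'
from station import cams,bot
from h import *
s=bot.sense();print(s["clock"],s["ee_pos"],s["contact_force"],s["opening"])
d=cams.get_image("wrist");e=cams.get_image("side");t=cams.get_image("top")
cv2.imwrite("pics/w6.png",d["img"]);cv2.imwrite("pics/s6.png",np.hstack([cv2.resize(t["img"],(400,300)),cv2.resize(e["img"][60:260,180:420],(360,300),interpolation=2)]))
E
```

```text
10.05 [567.55958925 311.00521403 373.15702146] [ 0.39889789 -0.21348274  0.2682756 ] 59.890128109034414
```

View pics/w6.png

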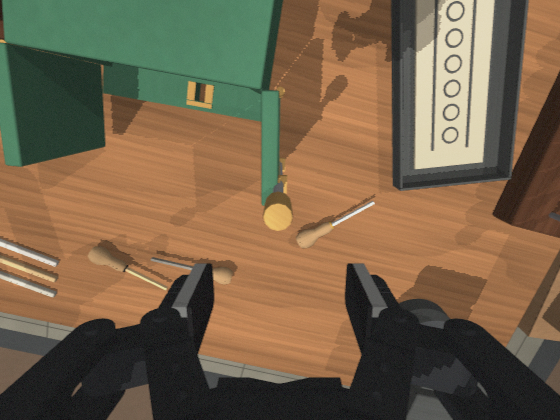

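View pics/s6.png

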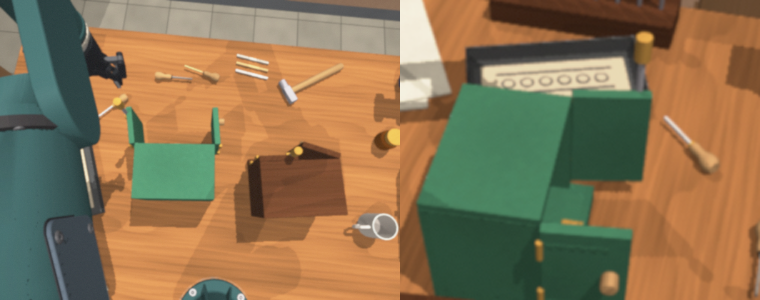

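The wrist view shows the knob disc at about (278,212) and the leaf edge from (269,92) to (268,205). The side view has the knob standing high at about (343,87). I'll check the height and angle.

```bash
python3 - <<'E'
from station import cams,bot
from h import *
d=cams.get_image("wrist");e=cams.get_image("side")
print("disc",tri([ray(d,278,213),ray(e,343.3,86.7)]))
a=atz(d,262,92,200.);b=atz(d,262,203,200.);v=b-a;print("leaf",np.linalg.norm(v),np.degrees(np.arctan2(v[1],v[0]))+90-4.8)
P=tri([ray(d,278,213),ray(e,343.3,86.7)]);H=np.array([484.7,271.8]);q=P[:2]-H;print("by knob",np.linalg.norm(q),np.degrees(np.arctan2(q[1],q[0])-np.arctan2(-90,16.5))-4.8)
E
```

```text
disc [568.09700733 309.78261325 276.13758217]
leaf 100.42384281481077 99.02803958630284
by knob 91.6391823438049 99.29771946371385
```

```bash
python3 - <<'E'
from station import cams,bot
from h import *
d=cams.get_image("wrist");e=cams.get_image("side")
for z in (270,276,282,286): print(z,proj(d,[568.1,309.8,z]),proj(e,[568.1,309.8,z]))
i=e["img"][70:110,320:370]
j=d["img"][180:240,245:310]
cv2.imwrite("pics/z7.png",np.hstack([cv2.resize(i,(375,300),interpolation=2),cv2.resize(j,(325,300),interpolation=2)]))
E
```

```text
270 (np.float64(278.2584100059413), np.float64(212.48907136331158)) (np.float64(342.2542317535699), np.float64(89.58972620667177))
276 (np.float64(278.2302707056237), np.float64(214.9280718901686)) (np.float64(342.50943488913447), np.float64(87.00672909191252))
282 (np.float64(278.20080250838066), np.float64(217.48225581763978)) (np.float64(342.76699428108685), np.float64(84.39988351056664))
286 (np.float64(278.180371536549), np.float64(219.25312966664052)) (np.float64(342.9400257382781), np.float64(82.64857370123073))
```

View pics/z7.png

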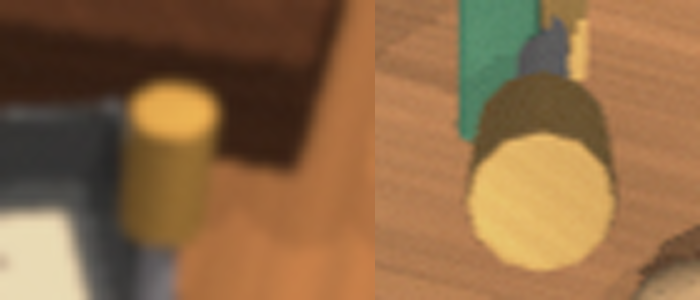

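The refined disc centres, side (343.2,84.4) and wrist (278.2,220), put the knob top at about 282–286 mm. That is roughly a 32 mm lift, consistent with the arm's travel. The leaf is at about 99°, nothing touches it, and the brown bolt was never approached.

```bash
python3 -c "
from station import bot
print(bot.finish_job())"
```

```text
the job is handed in; nothing more can be done
None
```

The green cupboard's bolt is up and its leaf stands open at about 99°. I handed the job in at about 10 s on the clock.

- **Bolt:** I gripped the green knob from above and lifted it about 32 mm against about 4 N. After release, my first quick measurement put the knob top at 276 mm. A zoomed re-measure gave 282–286 mm, which agrees with the 32 mm lift. Both are well above the 20 mm needed to free the leaf.
- **Leaf:** I loosened the fingers to a cage around the knob and swung the leaf about its hinge. The leaf edge and the knob position gave 99.0° and 99.3°.
- **Forces and contact:** the readings I took between moves never passed about 4–5 N. The gripper was released and raised about 120 mm clear of the knob, with the force reading near zero.
- **Brown cupboard:** I never went near it, and its bolt looked unchanged in the last top view. I did not measure it.

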